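Shut the bar-tool case and snap its catch

TASK

Put the wooden bar-tool case away ready to carry: push its open lid down with the fingertips until it is fully closed, and then push the catch lever on its front down past its dead point so that it snaps over and stays locked against the front. Only push: do not lift, tip or shove the case along, and leave the small glass and jars around it alone.

Things in the scene. Friction and masses are not known exactly. Their poses are not given: they have to be found in the camera images.
- tool_case: loose wooden case with brass corners, about 3 kg, standing on the worktop; its body is 85 mm deep (own x), 180 mm wide (own y), 100 mm high; origin at the centre of its underside, z up, its front with the catch faces own -x, which looks mainly to the robot's right. Bar tools inside. A wall cabinet hangs 0.47 m above the back of the worktop, from about 0.58 m ahead of the robot. Shut, the flat lid adds 12 mm in height
- lid (a joint): hinge of the lid along the top of the case's back edge, rad: 0 shut, grows as it opens upward and back; stands open at 0.4 to 0.75 at the start. Stiff hinge: the lid stays where it is left; about 4 N square to it 60 mm from the hinge moves it
- lid_hinge (a point): middle of the lid's hinge line: top of the case's back edge, 100 mm above the case's underside. The lid is a 12 mm thick board that reaches 85 mm from this line, 180 mm wide
- lid_front (a point): middle of the lid's front edge, on its upper (outer) face
- catch_lever (a joint): hinge of the catch lever, rad: 0 open (lever points forward and 40 degrees up), grows as the lever is pushed down; level at 0.7, dead point at 1.25 (31 degrees below level), locked at its stop at 2.1 (hanging almost straight down along the case's front). A spring drives it back to 0 before the dead point and on to 2.1 beyond it; to move it takes up to about 8 N 35 mm from its hinge
- lever_hinge (a point): centre of the lever's hinge pin, which runs along the case's own y, 16 mm in front of the case's front wall and 75 mm above the underside
- lever_tip (a point): centre of the rounded end of the lever (steel with red cover, 26 mm wide, 4 to 8 mm thick), 55 mm from its hinge. A wire loop goes with the lever; it hooks the lid's front edge and cannot be felt
- shot_glass: clear small glass, 48 mm across, 61 mm high, bystander; origin under its centre
- olive_jar: glass jar with a grey lid, 63 mm across, 110 mm high, bystander; origin under its centre
- salt_shaker: salt shaker with a metal cap, 44 mm across, 90 mm high, bystander; origin under its centre
- nutmeg_jar: spice jar with a dark brown lid, 44 mm across, 105 mm high, bystander; origin under its centre

How it is judged:
By the outcome, as a careful person would: the job done as asked, in the order asked, and still so for the second after the job is handed in, with the robot touching nothing.
It also fails if it takes over 42 s, if anything falls off the work surface, if the arm or the gripper's body presses on something with over 40 N, if the wrist force passes 120 N, or if a joint passes its speed limit or range.

ROBOT

A 6-joint arm with a two-finger parallel gripper is mounted at the origin on a cart in front of the work surface, level with it; the furniture and walls round the work are solid. World frame = base frame: x ahead of the robot, y to its left, z up, the work surface at z = 0. Lengths are in mm, angles in rad, forces in N, time in s.
With the tool pointing down it reaches from about 200 to 875 mm from the base axis. Payload 3.4 kg.
Tool frame: the origin (TCP) lies between the finger pads; the fingertips stand 14 mm ahead of it and the grasp point (between the pads) lies 5 mm behind it (manip.tip_extent is the distance from the TCP to the fingertips, in mm); z points along the fingers, y is the line along which they close (so a half turn about z gives the same grasp; the last joint's range is limited). The gripper opens to 94 mm and grips with 3 to 60 N. Pads are 16 mm wide; open, the fingers measure 119 mm over their backs; the gripper's body (75 mm by 177 mm) begins 78 mm behind the grasp point.
Start: joints at [1.075, 0.276, 1.505, -0, 1.361, -0.121], TCP at [210.519, 535.113, 219.493] pointing down, gripper open.
Joint ranges: [-2.89, 2.89], [-0.75, 2.08], [0.22, 2.7], [-1.18, 4.32], [0.11, 2.71], [-2.7, 2.7]. Speed limits (rad/s): [2.57, 2.57, 3.14, 3.14, 3.14, 3.14].

INTERFACE

Orientations are given as a 3x3 rotation matrix whose columns are the frame's x, y, z axes.
In Python, from cell import monitor, snapshot, get_calibration, workorder, manip gives the robot as it stands.
- The arm moves only by the shell command python3 -m inch 'ROWS' [OPENING] [FORCE]. ROWS is a JSON object of lists of equal length, an entry for each row: "offset": the shift along the tool's x, y, z as a fraction of full scale, a list of three; "turn": the turn, a rotation vector about the tool's x, y, z as a fraction of full scale, a list of three. In form: {"offset": [[tx, ty, tz], ...], "turn": [[ax, ay, az], ...]}. A call has 1 to 20 rows; each row shifts and turns the commanded pose from where the row before left it, along the tool's axes as they then stand; what a row does not reach is not made up. Full scale, the value 1, is 150 mm for a shift and pi rad for a turn. A row lasts 1/10 s, in which the tool goes at most 50 mm and 8.59 degrees, less where a joint would pass 70% of its speed; a pose out of reach is approached as far as the arm can. A call with a number of a shift or a turn outside -1 to 1 is refused whole. A call with a gripper value outside its range is refused whole. OPENING is the closure, from 0 (fully open) to 1 (shut), set as the call begins (- or left out, the last holds). The fingers move at their own pace and stop on an object; FORCE is the grip in N (left out, the last holds). Time passes only in rows, so rows that do not move let the fingers close. It gives the time, the measured TCP pose, the force, the opening and the grip force at its end, in the units of the state.
- monitor.get_obs(): the state, without advancing time (a new reading comes with each control period).
- snapshot(name): name is "scene" or "top" or "wrist"; returns the picture (420x560x3 uint8, blue, green, red); there is no depth.
- get_calibration(name): a dict with "intrinsics" (3x3 intrinsics, pixels), "world_to_cam" (4x4, takes a point from world to camera coordinates); the wrist camera has in their place "mount" (4x4, takes a point from camera to tool coordinates, whose origin is the TCP and whose axes are the flange's). Camera axes: x right, y down, z forward; pixel columns grow to the right and rows downward; lengths in mm; the calibration is good to about 2 mm. A picture is of the moment at which its call begins: read the wrist's pose just before it. get_calibration takes no time and is no camera call.
- workorder.close_job(): hands the job in; it is judged then, once.
The state is a dict: "clock": time; "qpos": joint angles; "dq": joint speeds; "joint_efforts": joint torques, N m; "ee_pos": TCP position; "eef_rot": TCP orientation; "contact_force": force on the tool from outside, world axes, zero at the start; "wrist_torque": the same for the moment, N m; "width": opening from 0.0 (shut) to 1.0 (fully open); "finger_force": force on a finger pad.
Only numpy, scipy, OpenCV 4.12 (cv2) and the standard library are available. Lean on these libraries where they do the work, as an engineer would, in place of code of your own. Each camera call takes 0.05 s, during which the arm holds its last target. There are 200 camera calls.

## Working session

There is one attempt and no reset: what is moved stays moved. The work goes in short steps, Python scripts to look and compute and a shell command to move; the robot and the scene stay as the last step left them, time stands still between calls to the robot, and variables do not carry over. Pictures are saved under pics/ and viewed, at most 10 in all, crops included, and the job is handed in when it is done.

```bash
mkdir -p pics; ls; python3 - <<'E'
from cell import monitor,snapshot,get_calibration,manip
import cv2,numpy as np
np.set_printoptions(precision=3,suppress=True)
o=monitor.get_obs();print(o)
for n in("scene","top","wrist"):
    c=get_calibration(n);print(n,{k:np.array(v) for k,v in c.items()})
    im=snapshot(n);cv2.imwrite(f"pics/{n}0.png",im)
E
```

```text
pics
{'clock': 0.0, 'qpos': array([ 1.075,  0.277,  1.506, -0.   ,  1.361, -0.121]), 'dq': array([ 0.001, -0.   , -0.001,  0.   ,  0.002, -0.003]), 'joint_efforts': array([  0.   , -40.459, -23.723,   0.07 ,   0.035,  -0.   ]), 'ee_pos': array([210.268, 534.61 , 218.619]), 'eef_rot': array([[-0.931,  0.366, -0.001],
       [ 0.366,  0.931, -0.002],
       [ 0.   , -0.002, -1.   ]]), 'contact_force': array([-0.264,  0.486, -0.49 ]), 'wrist_torque': array([0.048, 0.034, 0.022]), 'finger_force': 0.0, 'width': 1.0001607687418779}
scene {'intrinsics': array([[431.745,   0.   , 278.948],
       [  0.   , 431.745, 217.491],
       [  0.   ,   0.   ,   1.   ]]), 'world_to_cam': array([[ -0.912,  -0.41 ,  -0.012, 373.134],
       [ -0.29 ,   0.664,  -0.689, 312.401],
       [  0.29 ,  -0.625,  -0.725, 670.678],
       [  0.   ,   0.   ,   0.   ,   1.   ]])}
top {'intrinsics': array([[451.108,   0.   , 280.31 ],
       [  0.   , 451.108, 213.808],
       [  0.   ,   0.   ,   1.   ]]), 'world_to_cam': array([[   0.006,   -1.   ,   -0.006, -169.221],
       [  -0.984,   -0.005,   -0.176,  499.547],
       [   0.175,    0.007,   -0.984,  924.568],
       [   0.   ,    0.   ,    0.   ,    1.   ]])}
wrist {'intrinsics': array([[321.146,   0.   , 284.213],
       [  0.   , 321.146, 210.234],
       [  0.   ,   0.   ,   1.   ]]), 'mount': array([[   0.   ,   -0.965,   -0.262,   76.271],
       [   1.   ,    0.   ,    0.001,   -0.795],
       [  -0.   ,   -0.262,    0.965, -165.174],
       [   0.   ,    0.   ,    0.   ,    1.   ]])}
```

View pics/scene0.png

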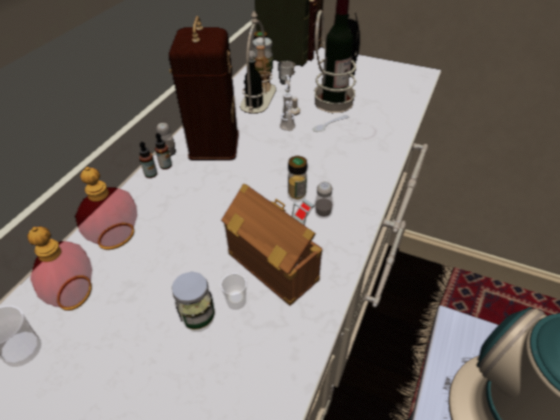

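View pics/top0.png

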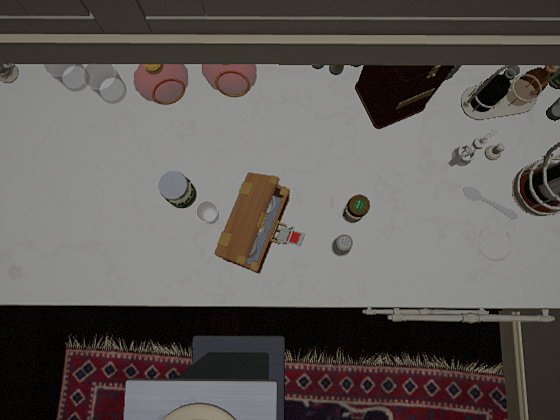

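```bash
python3 - <<'E'
import cv2,numpy as np
t=cv2.imread("pics/top0.png")[165:275,205:315];s=cv2.imread("pics/scene0.png")[180:300,215:345]
def g(im,x0,y0,k):
    b=cv2.resize(im,None,fx=k,fy=k,interpolation=cv2.INTER_CUBIC)
    b=cv2.convertScaleAbs(b,alpha=1.3,beta=15)
    for i in range(0,im.shape[1],10):
        cv2.line(b,(int((i+.5)*k),0),(int((i+.5)*k),5),(0,255,0),1);cv2.putText(b,str(x0+i),(int(i*k),14),0,.32,(255,0,255),1)
    for i in range(0,im.shape[0],10):
        cv2.line(b,(0,int((i+.5)*k)),(5,int((i+.5)*k)),(0,255,0),1);cv2.putText(b,str(y0+i),(6,int((i+.5)*k)+4),0,.32,(255,0,255),1)
    return b
a=g(t,205,165,3.5);c=g(s,215,180,3.15)
h=max(a.shape[0],c.shape[0]);p=lambda b:cv2.copyMakeBorder(b,0,h-b.shape[0],0,0,0)
o=np.hstack([p(a),p(c)]);print(o.shape);cv2.imwrite("pics/z.png",o)
E
```

```text
(385, 795, 3)
```

View pics/z.png

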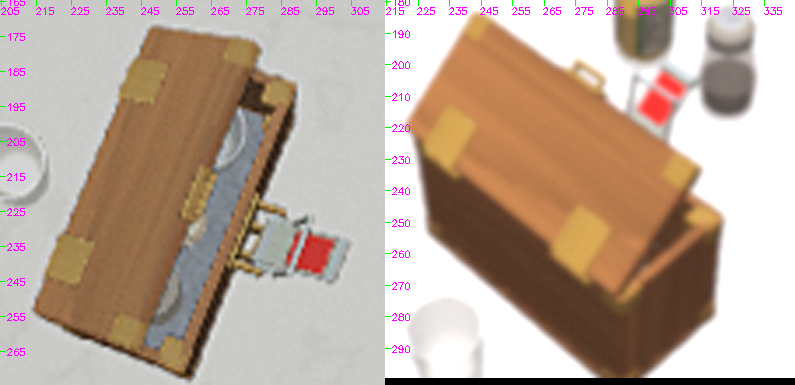

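```bash
cat > h.py <<'E'
import numpy as np
from cell import get_calibration,monitor
np.set_printoptions(precision=3,suppress=True)
def ray(n,u,v):
    c=get_calibration(n);K=np.array(c["intrinsics"]);T=np.array(c["world_to_cam"]);R=T[:3,:3]
    d=R.T@np.linalg.solve(K,[u,v,1]);return -R.T@T[:3,3],d
def onz(n,u,v,z):
    o,d=ray(n,u,v);return o+d*(z-o[2])/d[2]
def tri(*obs):
    A=np.zeros((3,3));b=np.zeros(3);rs=[ray(*o) for o in obs]
    for o,d in rs:
        d=d/np.linalg.norm(d);P=np.eye(3)-np.outer(d,d);A+=P;b+=P@o
    x=np.linalg.solve(A,b);return x,[np.linalg.norm(np.cross(x-o,d/np.linalg.norm(d))) for o,d in rs]
E
python3 - <<'E'
from h import *
T=lambda X,Y:(205+X/3.5-.5,165+Y/3.5-.5)
S=lambda X,Y:(215+(X-385)/3.15-.5,180+Y/3.15-.5)
p=onz("top",*T(297,82),100);q=onz("top",*T(190,374),100);print("front top",p,q,np.linalg.norm(p-q),np.degrees(np.arctan2(*(p-q)[:2])))
for n,t,s in(("hinge far",(150,25),(409,125)),("hinge near",(35,311),(615,297)),("lidfront far",(262,42),(475,12)),("lidfront near",(143,350),(700,170)),("levertip",(343,262),(672,76)),("front top near",(190,374),(721,215))):
    print(n,*tri(("top",*T(*t)),("scene",*S(*s))))
for n,t,z in (("shaker",(343,238),90),("nutmeg",(357,203),105),("glass",(207,205),61),("olive",(174,184),110)): print(n,onz("top",*t,z))
E
```

```text
front top [ 544.228 -184.783  100.   ] [ 374.803 -124.884  100.   ] 179.70221798453895 109.47067621258066
hinge far [ 572.934 -100.015  111.943] [np.float64(1.9295683040913376), np.float64(1.9295683040914091)]
hinge near [408.94  -37.247 106.298] [np.float64(0.3557858292631759), np.float64(0.3557858292632814)]
lidfront far [ 554.685 -164.369  155.515] [np.float64(1.2362300229332488), np.float64(1.2362300229334018)]
lidfront near [ 385.704 -102.245  152.726] [np.float64(0.9756720146787088), np.float64(0.975672014678617)]
levertip [ 441.36  -210.482  103.771] [np.float64(3.021445303162587), np.float64(3.021445303162626)]
front top near [ 377.021 -124.152   94.197] [np.float64(1.9741949137450276), np.float64(1.9741949137450132)]
shaker [ 443.291 -293.628   90.   ]
nutmeg [ 512.556 -321.094  105.   ]
glass [515.553 -11.1    61.   ]
olive [548.831  48.796 110.   ]
```

```bash
python3 -m inch '{"offset":[[-0.2,-0.2,0],[-0.22,-0.22,0],[-0.22,-0.22,0],[-0.22,-0.22,0],[-0.22,-0.22,0],[-0.22,-0.22,0],[-0.22,-0.22,0],[-0.22,-0.22,0],[-0.22,-0.22,0],[-0.22,-0.22,0],[-0.22,-0.22,0],[-0.22,-0.22,0],[0,0,0]],"turn":[[0,0,0],[0,0,0],[0,0,0],[0,0,0],[0,0,0],[0,0,0],[0,0,0],[0,0,0],[0,0,0],[0,0,0],[0,0,0],[0,0,0],[0,0,0]]}' 1 10 && python3 -m inch '{"offset":[[0,0,0],[0,0,0],[0,0,0],[0,0,0],[0,0,0],[0,0,0],[0,0,0],[0,0,0],[0,0,0],[0,0,0],[0,0,0],[0,0,0]],"turn":[[0,0,0.045],[0,0,0.045],[0,0,0.045],[0,0,0.045],[0,0,0.045],[0,0,0.045],[0,0,0.045],[0,0,0.045],[0,0,0.045],[0,0,0.045],[0,0,0.039],[0,0,0]]}'
```

```text
clock: 1.45
ee_pos: [434.7, 20.6, 219.3]
eef_rot: [[-0.928, 0.372, 0.001], [0.372, 0.928, -0.003], [-0.002, -0.002, -1.0]]
contact_force: [-0.1, 1.4, -0.8]
width: 0.007
finger_force: 0.0
clock: 2.65
ee_pos: [431.8, 26.3, 219.3]
eef_rot: [[0.333, 0.943, -0.001], [0.943, -0.333, 0.0], [0.0, -0.001, -1.0]]
contact_force: [-0.2, -0.2, 0.4]
width: 0.006
finger_force: 0.0
```

```bash
python3 -m inch '{"offset":[[-0.206,0.145,0],[-0.206,0.145,0],[-0.206,0.145,0],[-0.206,0.145,0],[0,0,0.15],[0,0,0.15],[0,0,0],[0,0,0]],"turn":[[0,0,0],[0,0,0],[0,0,0],[0,0,0],[0,0,0],[0,0,0],[0,0,0],[0,0,0]]}' && python3 - <<'E'
from cell import snapshot
import cv2,numpy as np
a=snapshot("scene")[120:320,190:350];b=snapshot("top")[140:300,180:330]
f=lambda i:cv2.resize(i,(390,480),interpolation=cv2.INTER_CUBIC)
cv2.imwrite("pics/p1.png",np.hstack([f(a),f(b)]))
E
```

```text
clock: 3.45
ee_pos: [473.0, -119.3, 174.3]
eef_rot: [[0.332, 0.943, -0.001], [0.943, -0.332, 0.001], [0.001, -0.001, -1.0]]
contact_force: [0.1, 0.2, 0.5]
width: 0.004
finger_force: 0.0
```

View pics/p1.png

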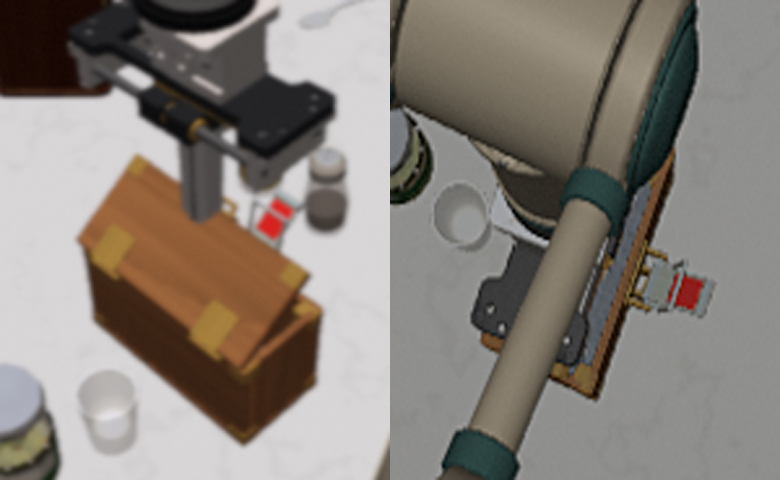

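The closed fingers hang over the middle of the lid near its front edge (left panel, about 205,215). Next I push down.

```bash
python3 -m inch '{"offset":[[0,0,0.03],[0,0,0.03],[0,0,0.03],[0,0,0.03],[0,0,0.03],[0,0,0.03],[0,0,0],[0,0,0]],"turn":[[0,0,0],[0,0,0],[0,0,0],[0,0,0],[0,0,0],[0,0,0],[0,0,0],[0,0,0]]}' && python3 -m inch '{"offset":[[0,0,0.03],[0,0,0.03],[0,0,0.03],[0,0,0.02],[0,0,0.02],[0,0,0.01],[0,0,0],[0,0,0]],"turn":[[0,0,0],[0,0,0],[0,0,0],[0,0,0],[0,0,0],[0,0,0],[0,0,0],[0,0,0]]}'
```

```text
clock: 4.35
ee_pos: [472.7, -119.6, 146.8]
eef_rot: [[0.334, 0.943, -0.001], [0.943, -0.334, 0.001], [0.001, -0.002, -1.0]]
contact_force: [0.9, 0.0, -0.1]
width: 0.007
finger_force: 0.2
clock: 5.15
ee_pos: [473.2, -119.7, 126.2]
eef_rot: [[0.334, 0.943, 0.0], [0.943, -0.334, 0.001], [0.001, -0.0, -1.0]]
contact_force: [0.2, -1.4, 2.2]
width: 0.006
finger_force: 0.9
```

```bash
python3 -m inch '{"offset":[[0,0,0.008],[0,0,0.008],[0,0,0]],"turn":[[0,0,0],[0,0,0],[0,0,0]]}'; python3 -m inch '{"offset":[[0,0,0.008],[0,0,0]],"turn":[[0,0,0],[0,0,0]]}'
```

```text
clock: 5.45
ee_pos: [473.2, -119.7, 126.0]
eef_rot: [[0.334, 0.943, 0.001], [0.943, -0.334, 0.0], [0.001, 0.001, -1.0]]
contact_force: [-4.0, 0.0, 15.1]
width: 0.005
finger_force: 8.1
clock: 5.65
ee_pos: [473.3, -119.7, 125.9]
eef_rot: [[0.334, 0.943, 0.002], [0.943, -0.334, -0.0], [0.0, 0.001, -1.0]]
contact_force: [-5.7, 1.9, 22.9]
width: 0.001
finger_force: 11.7
```

```bash
python3 -m inch '{"offset":[[0,0,-0.1],[0,0,-0.2],[0,0,-0.05],[-0.18,0,0],[-0.18,0,0],[-0.18,-0.01,0],[0,0,0],[0,0,0]],"turn":[[0,0,0],[0,0,0],[0,0,0],[0,0,0],[0,0,0],[0,0,0],[0,0,0],[0,0,0]]}' && python3 - <<'E'
from cell import snapshot
import cv2,numpy as np
a=snapshot("scene")[120:320,190:350];b=snapshot("wrist")
cv2.imwrite("pics/p2.png",np.hstack([cv2.resize(a,(320,400),interpolation=cv2.INTER_CUBIC),cv2.resize(b,(470,400))]))
a=snapshot("top");cv2.imwrite("pics/t2.png",a)
E
```

```text
clock: 6.45
ee_pos: [444.3, -195.2, 174.4]
eef_rot: [[0.335, 0.942, -0.001], [0.942, -0.335, 0.002], [0.002, -0.002, -1.0]]
contact_force: [1.6, -0.2, -0.2]
width: 0.009
finger_force: 0.0
```

View pics/p2.png

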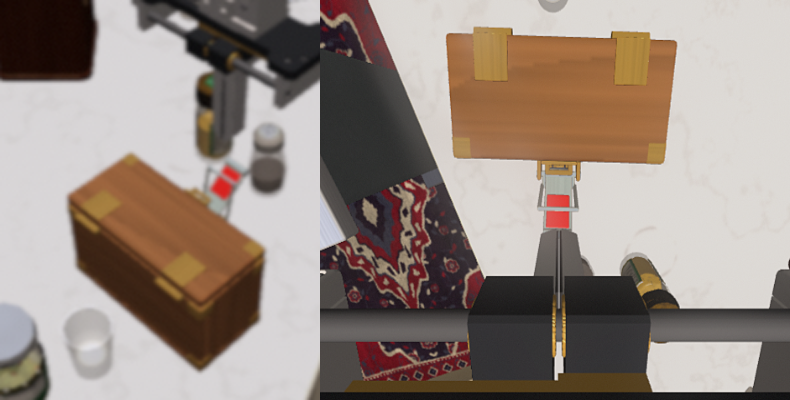

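Lid is shut flat. The fingertips are in line with the red lever (wrist view, column ~558). Next I push the lever down along its arc.

```bash
python3 -m inch '{"offset":[[0,0,0.15],[0,0,0.14],[0,0,0.03],[0,0,0.04],[0,0,0.04],[-0.01,0,0.04],[-0.01,0,0.04],[0,0,0]],"turn":[[0,0,0],[0,0,0],[0,0,0],[0,0,0],[0,0,0],[0,0,0],[0,0,0],[0,0,0]]}' && python3 -m inch '{"offset":[[-0.02,0,0.04],[-0.01,0,0.04],[-0.01,0,0.04],[-0.01,0,0.03],[0,0,0]],"turn":[[0,0,0],[0,0,0],[0,0,0],[0,0,0],[0,0,0]]}'; python3 -m inch '{"offset":[[0,0,0.03],[0,0,0.03],[0,0,0.03],[0,0,0]],"turn":[[0,0,0],[0,0,0],[0,0,0],[0,0,0]]}'
```

```text
clock: 7.4
ee_pos: [444.6, -199.9, 104.1]
eef_rot: [[0.333, 0.943, 0.002], [0.943, -0.333, -0.002], [-0.002, 0.003, -1.0]]
contact_force: [-0.3, -1.8, 4.4]
width: 0.004
finger_force: 2.2
clock: 7.9
ee_pos: [442.1, -205.8, 81.3]
eef_rot: [[0.334, 0.943, 0.002], [0.943, -0.334, -0.0], [0.001, 0.002, -1.0]]
contact_force: [1.7, 0.4, 2.4]
width: 0.003
finger_force: 1.1
clock: 8.3
ee_pos: [440.2, -205.3, 66.2]
eef_rot: [[0.334, 0.943, -0.002], [0.943, -0.334, 0.001], [0.0, -0.003, -1.0]]
contact_force: [0.1, -0.6, -0.1]
width: 0.004
finger_force: 0.0
```

```bash
python3 - <<'E'
from cell import snapshot
import cv2,numpy as np
a=snapshot("scene")[120:320,190:350];b=snapshot("wrist")
cv2.imwrite("pics/p3.png",np.hstack([cv2.resize(a,(320,400),interpolation=cv2.INTER_CUBIC),cv2.resize(b,(470,400))]))
E
```

```text
(no output)
```

View pics/p3.png

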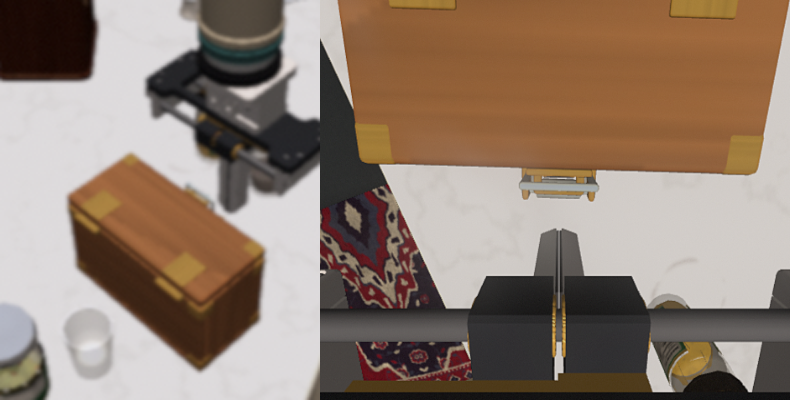

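The lever has snapped down out of sight below its hinge (wrist view, ~558,185), and the fingers are clear. I retract upward and check.

```bash
python3 -m inch '{"offset":[[0,0,-0.2],[0,0,-0.3],[0,0,-0.3],[0,0,-0.2],[-0.2,-0.2,0],[-0.2,-0.2,0],[-0.2,-0.2,0],[-0.2,-0.2,0],[0,0,0],[0,0,0]],"turn":[[0,0,0],[0,0,0],[0,0,0],[0,0,0],[0,0,0],[0,0,0],[0,0,0],[0,0,0],[0,0,0],[0,0,0]]}' && python3 - <<'E'
from cell import snapshot
import cv2,numpy as np
a=snapshot("scene")[140:340,170:350];b=snapshot("wrist")
cv2.imwrite("pics/p4.png",np.hstack([cv2.resize(a,(360,400),interpolation=cv2.INTER_CUBIC),b[:400,:430]]))
E
```

```text
clock: 9.4
ee_pos: [287.6, -279.2, 217.5]
eef_rot: [[0.336, 0.942, 0.001], [0.942, -0.336, -0.0], [0.0, 0.001, -1.0]]
contact_force: [-0.0, 0.4, 0.5]
width: 0.008
finger_force: 0.0
```

View pics/p4.png

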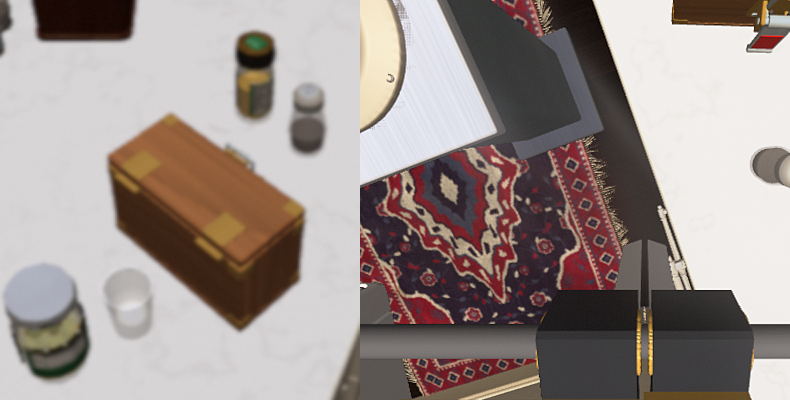

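The lid is flat and the red lever hangs down against the front (wrist view, ~768,38). The glass and jars are still standing where they were, so I hand in.

```bash
python3 -c "
from cell import workorder;print(workorder.close_job())"
```

```text
the job is handed in; nothing more can be done
None
```

The lid is shut and the catch lever has snapped over and hangs down locked against the case's front; the glass and jars were not touched, and I handed the job in at about 9.5 s of robot time, with no verdict returned.

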